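Shim the rocking plaster vibrator and clamp it down

TASK

The plaster vibrator on the bench rocks because its near left foot hangs in the air. Slide shims from the rack, rounded end first and one on top of the other, centred under that foot, until pressing on that corner no longer makes it rock; then push the toggle clamp's handle down over centre so that its pad holds the vibrator firmly and level. Do not shove the vibrator or disturb the other things on the bench.

Things in the scene. Friction and masses are not known exactly. Their poses are not given: they have to be found in the camera images.
- vibrator: Squat white plaster vibrator, loose, about 1.6 kg. Origin: centre of its four feet's undersides; x forward (away from the robot at yaw 0), z up. Housing 180 x 150 mm, from z = 14 to its top at z = 48, near edge x = -90; square plate (90 x 95) in the middle of the top to z = 58, cap at the far right to z = 72. Rubber feet, diameter 24, 14 high, at x = +-72, y = +-57, three on 14 mm high plates.
- short_foot (a point): Centre of the underside of the hanging foot, vibrator (-72, 57, 0) mm, 14 mm above the bench. Below it a 112 x 60 mm steel plate on the bench runs out towards -x (vibrator x -162 to -50, y 27 to 87). This plate is either 2.8 or 7.8 mm high: a gap of 11.2 or 6.2 mm, for two or one shims, with about 1 mm of play left. (The other plate lies unused beyond the vibrator.)
- press_spot (a point): Point on the housing's top, straight above the hanging foot, 62 mm above the bench: where to press to feel whether it rocks. About 3 N here tips the vibrator until the foot bottoms on what is below it; let go, it tips back.
- shim1: Steel shim, 80 x 28 x 5 mm, 85 g, loose; all three are alike. Origin: centre of its underside; x along it, towards the rounded end (x = +40); square end with a dark dot at x = -40. At the start it lies level on a rack rail (12 wide, 12 high, x -48 to +30), its square end (x below -11) inside the hood: draw it out along its +x by 40 mm or more before lifting.
- shim2: Steel shim, 80 x 28 x 5 mm, 85 g, loose; all three are alike. Origin: centre of its underside; x along it, towards the rounded end (x = +40); square end with a dark dot at x = -40. At the start it lies level on a rack rail (12 wide, 12 high, x -48 to +30), its square end (x below -11) inside the hood: draw it out along its +x by 40 mm or more before lifting.
- shim3: Steel shim, 80 x 28 x 5 mm, 85 g, loose; all three are alike. Origin: centre of its underside; x along it, towards the rounded end (x = +40); square end with a dark dot at x = -40. At the start it lies level on a rack rail (12 wide, 12 high, x -48 to +30), its square end (x below -11) inside the hood: draw it out along its +x by 40 mm or more before lifting.
- shim1_seat (a point): Point on shim1, 22 mm from its rounded end (its frame (18, 0, 2.5) mm), which belongs under the foot's centre.
- shim2_seat (a point): Point on shim2, 22 mm from its rounded end (its frame (18, 0, 2.5) mm), which belongs under the foot's centre.
- shim3_seat (a point): Point on shim3, 22 mm from its rounded end (its frame (18, 0, 2.5) mm), which belongs under the foot's centre.
- rack: Fixed aluminium shim rack, 150 mm wide: three rails along its x at y = -54, 0, 54 mm; a common hood, 25 mm high, covers x = -49 to -11. Origin on the bench.
- handle (a joint): Toggle clamp handle, rad: 0 = open (handle slopes up 0.95 rad above level, pointing to the vibrator's left, its +y), grows as it is pushed down; dead centre at 0.85, stop at 1.0 (handle about level), where it stays by itself. The arm turns the other way, 1.1 rad down to level, and sets the pad on the housing top at vibrator (-45, 50) mm. About 10 N at the grip closes it.
- handle_pivot (a point): On the handle's pivot axis (which runs along the vibrator's x at the start), 87 mm above the bench.
- handle_grip (a point): On the handle's centre line, 60 mm from the pivot; black round grip of diameter 18 mm from 40 to 75 mm from the pivot.
- pad: The clamp's rubber pad, diameter 18 mm, on a spring plunger at the end of the clamp arm (58 mm long), which pushes with 8 to 14 N when closed. Origin: on the arm's centre line; the pad's face lies 18 mm below it.
- bowl: Bystander: dark rubber mixing bowl, diameter 110, 60 mm high.
- jar: Bystander: white jar, diameter 60, 50 mm high.
- dropper: Bystander: white dropper bottle, diameter 40, 90 mm high.
- cast: Bystander: plaster tooth model, about 55 x 60 x 29 mm.
- spatula: Bystander: plaster spatula, 170 mm, lying flat.
- beaker: Bystander: glass beaker, diameter 64, 85 mm high.
Not all that is in view belongs to the job. What is shaped like the shim3 but yellow is not meant.

How it is judged:
On the way:
1. a shim lies fully under the hanging foot, rounded end first, with the clamp still open (((horizontal distance between shim1_seat and short_foot below 0.012 m and angle between the z axis of shim1 and the z axis of vibrator, either way round below 0.15 rad) or (horizontal distance between shim2_seat and short_foot below 0.012 m and angle between the z axis of shim2 and the z axis of vibrator, either way round below 0.15 rad) or (horizontal distance between shim3_seat and short_foot below 0.012 m and angle between the z axis of shim3 and the z axis of vibrator, either way round below 0.15 rad)) and value of joint handle below 0.5 rad), for 0.2 s.
At the end, for the whole second after the job is handed in: Handle past 0.93 rad, pad pressing the vibrator with over 3 N, vibrator level within 0.028 rad; at least one shim used, each used one lying flat with its seat point within 12 mm of the foot centre (in plan), unused ones over 50 mm away; vibrator and shims at rest (value of joint handle above 0.93 rad and angle between vibrator's own z axis and vertical below 0.028 rad and contact force between pad and vibrator above 3 N and ((horizontal distance between shim1_seat and short_foot below 0.012 m and angle between the z axis of shim1 and the z axis of vibrator, either way round below 0.15 rad) or (horizontal distance between shim2_seat and short_foot below 0.012 m and angle between the z axis of shim2 and the z axis of vibrator, either way round below 0.15 rad) or (horizontal distance between shim3_seat and short_foot below 0.012 m and angle between the z axis of shim3 and the z axis of vibrator, either way round below 0.15 rad)) and ((horizontal distance between shim1_seat and short_foot below 0.012 m and angle between the z axis of shim1 and the z axis of vibrator, either way round below 0.15 rad) or horizontal distance between shim1_seat and short_foot above 0.05 m) and ((horizontal distance between shim2_seat and short_foot below 0.012 m and angle between the z axis of shim2 and the z axis of vibrator, either way round below 0.15 rad) or horizontal distance between shim2_seat and short_foot above 0.05 m) and ((horizontal distance between shim3_seat and short_foot below 0.012 m and angle between the z axis of shim3 and the z axis of vibrator, either way round below 0.15 rad) or horizontal distance between shim3_seat and short_foot above 0.05 m) and linear speed of each of vibrator, shim1, shim2, shim3 below 0.02 m/s); the robot touches nothing.
It fails at once if the vibrator is shoved more than 20 mm (distance of vibrator from where it was at the start of the episode above 0.02 m).
It fails at once if a bystander is moved more than 40 mm (distance of any of bowl, jar, dropper, cast, spatula, beaker from where it was at the start of the episode above 0.04 m).
It fails at once if a bystander is tipped over (angle between any of bowl, jar, dropper, cast, spatula, beaker's own z axis and vertical above 0.6 rad).
It also fails if it takes over 72 s, if anything falls off the work surface, if the arm or the gripper's body presses on something with over 40 N, if the wrist force passes 120 N, or if a joint passes its speed limit or range.

ROBOT

A 6-joint arm with a two-finger parallel gripper is mounted at the origin on the work surface. World frame = base frame: x ahead of the robot, y to its left, z up, the work surface at z = 0. Lengths are in m, angles in rad, forces in N, time in s.
With the tool pointing down it reaches from about 0.325 to 0.775 m from the base axis. Payload 5.5 kg.
Tool frame: the origin (TCP) lies between the finger pads; the fingertips stand 8 mm ahead of it and the grasp point (between the pads) lies 11 mm behind it (tcp_to_tips is the distance from the TCP to the fingertips, in m); z points along the fingers, y is the direction in which the jaws open and shut (so a half turn about z gives the same grasp; the last joint's range is limited). The gripper opens to 88 mm and grips with 3 to 60 N. Pads are 20 mm wide; open, the fingers measure 115 mm over their backs; the gripper's body (75 mm by 178 mm) begins 61 mm behind the grasp point.
Start: joints at [-1.268, 0.091, 1.231, -0, 1.82, -0.057], TCP at [0.211, -0.562, 0.207] pointing down, gripper open.
Joint ranges: [-2.87, 2.87], [-0.86, 2.18], [0.17, 2.46], [-1.51, 4.65], [0.06, 2.69], [-2.65, 2.65]. Speed limits (rad/s): [2.57, 2.57, 3.01, 3.14, 3.14, 3.14].

INTERFACE

Orientations are given as a unit quaternion [w, x, y, z].
In Python, from bench import * gives the robot as it stands. Calls block until the motion is done:
- move_to(position, orientation): joint-space move of the TCP to a pose.
- move_l(position, speed=0.15, orientation=None): straight line of the TCP; orientation=None keeps the orientation; speed is the mean speed in m/s.
- movej(angles): joint-space move.
- gripper_open() and close(): open the fingers fully, or close them until they stop; the grip force is fixed at half the most.
- hold(seconds).
- inverse_kinematics(position, orientation): joint angles nearest the present ones, or None.
- state(): the state.
- get_image(name): name is "scene" or "top" or "wrist"; returns a dict with "frame" (384x512x3 uint8, blue, green, red), "depth" (384x512 float32, m along the optical axis (not along the pixel's ray), 0 where there is no reading), "camera_matrix" (3x3 intrinsics, pixels), "view" (4x4, takes a point from world to camera coordinates). Camera axes: x right, y up, looking along -z (the intrinsics and any distortion apply to the point x, -y, -z); pixel columns grow to the right and rows downward; lengths in m; the calibration is good to about 2 mm. A picture is of the moment at which its call begins.
A pose or a line that the arm cannot do raises IKError and nothing moves.
- job_done(): hands the job in, once; it reports no verdict.
The state is a dict: "time": time; "joint_pos": joint angles; "dq": joint speeds; "joint_torque": joint torques, N m; "ee_pos": TCP position; "ee_rot": TCP orientation; "ft_force": force on the tool from outside, world axes, zero at the start; "moment": the same for the moment, N m; "finger_gap": finger opening in m.
Only numpy, scipy, OpenCV 4.12 (cv2) and the standard library are available. Lean on these libraries where they do the work, as an engineer would, in place of code of your own. Each camera call takes 0.05 s, during which the arm holds its last target. There are 200 camera calls.

## Working session

There is one attempt and no reset: what is moved stays moved. The work goes in short steps, each a Python script; the robot and the scene stay as the last script left them, time stands still between calls to the robot, and variables do not carry over. Pictures are saved under pics/ and viewed, about 8 in all and at most 12, crops included, and the job is handed in when it is done.

```bash
ls; mkdir -p pics
cat > h.py <<'E'
from bench import *
import numpy as np, cv2, pickle
from scipy.spatial.transform import Rotation as R
def shot(n,f):
    im=get_image(n); pickle.dump(im,open(f'pics/{f}.pkl','wb')); cv2.imwrite(f'pics/{f}.png',im['frame']); return im
def load(f): return pickle.load(open(f'pics/{f}.pkl','rb'))
def cloud(im):
    d=im['depth']; K=im['camera_matrix']; v,u=np.mgrid[:d.shape[0],:d.shape[1]]
    p=np.stack([(u-K[0,2])/K[0,0]*d,-(v-K[1,2])/K[1,1]*d,-d,np.ones_like(d)],-1)
    return (p@np.linalg.inv(im['view']).T)[...,:3]
def proj(im,P):
    c=im['view']@np.append(P,1); K=im['camera_matrix']; return K[0,0]*c[0]/-c[2]+K[0,2], -K[1,1]*c[1]/-c[2]*-1*-1+K[1,2]
def q(yaw,tilt=0):  # tool down; jaws (tool y) at yaw+90deg => tool x along yaw
    r=(R.from_euler('z',yaw)*R.from_euler('y',tilt)*R.from_euler('x',np.pi)).as_quat(); return [r[3],r[0],r[1],r[2]]
E
python3 - <<'E'
from h import *
a=shot('top','t0'); b=shot('scene','s0')
for i in(a,b): print(np.round(i['camera_matrix'],1).tolist(),np.round(np.linalg.inv(i['view'])[:3],3).tolist(), (i['depth']>0).mean())
cv2.imwrite('pics/v0.png',np.vstack([a['frame'],b['frame']])[:, :])
cv2.imwrite('pics/t0b.png',cv2.resize(a['frame'],(800,600),interpolation=cv2.INTER_CUBIC))
cv2.imwrite('pics/s0b.png',cv2.resize(b['frame'],(800,600),interpolation=cv2.INTER_CUBIC))
print(state())
E
```

```text
pics
[[356.1, 0.0, 256.4], [0.0, 356.1, 188.1], [0.0, 0.0, 1.0]] [[0.008, 0.994, -0.105, 0.454], [-1.0, 0.01, 0.015, 0.013], [0.016, 0.105, 0.994, 1.014]] 0.9961344401041666
[[462.4, 0.0, 247.5], [0.0, 462.4, 191.2], [0.0, 0.0, 1.0]] [[0.865, -0.356, 0.354, 0.932], [0.502, 0.626, -0.597, -0.649], [-0.009, 0.694, 0.72, 0.918]] 0.995697021484375
{'time': 0.1, 'joint_pos': array([-1.26767154e+00,  9.17495518e-02,  1.23180020e+00, -9.76269150e-06,
        1.81979011e+00, -5.67033331e-02]), 'dq': array([ 0.00096792, -0.00063945, -0.00462461, -0.00080107, -0.00045332,
        0.0010082 ]), 'joint_torque': array([ 2.95378115e-03, -4.47857451e+01, -4.07570207e+01,  7.00791925e-02,
        2.84374208e-02, -1.23227769e-04]), 'ee_pos': array([ 0.21117038, -0.56128642,  0.20632073]), 'ee_rot': array([-8.66395953e-04,  9.83858914e-01,  1.78943773e-01, -1.12060762e-04]), 'ft_force': array([ 0.24797581, -0.36860236, -0.13997367]), 'moment': array([-0.02483482,  0.00377357, -0.01684031]), 'finger_gap': 0.08772441503046871}
```

View pics/t0b.png

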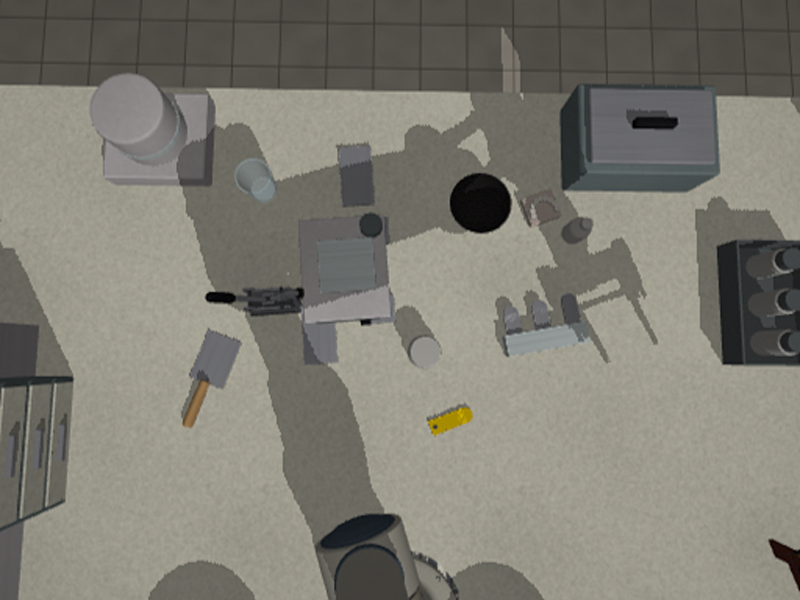

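View pics/s0b.png

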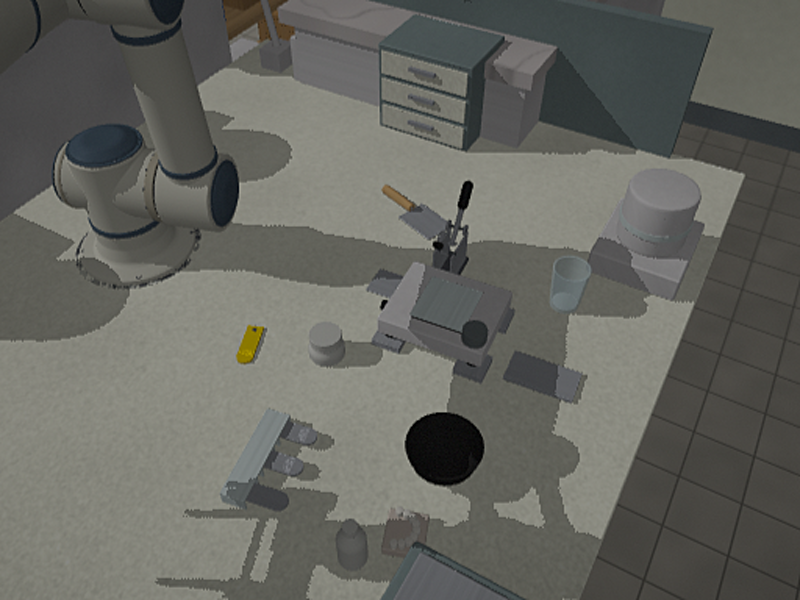

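Shim candidates in the top view (800 px picture): grey shims at (512,315), (541,312) and (570,308) sticking out of the rack. The yellow look-alike at (450,420) is a decoy, and there are steel plates at (320,345) and (355,175). The three grey rack shims match the description. The vibrator is at (345,270), the clamp at (270,298) with its handle to the left. Next I'll measure from depth and check in a close crop.

Run:
```python
from h import *
im=load('t0'); P=cloud(im)
s=512/800
def at(u,v,r=1):
    u,v=int(round(u*s)),int(round(v*s)); p=P[v-r:v+r+1,u-r:u+r+1].reshape(-1,3); return np.round(np.median(p,0),4)
for n,u,v in [('plate',322,348),('plate2',325,335),('bench',340,372),('bench',300,375),('bench',290,345),('farplate',356,190),('farplate',350,165),('bench',385,180),('bench',325,170),('hood',540,342),('hood',515,347),('hood',570,338),('sh',512,318),('sh',541,314),('sh',570,310),('vtop',350,315),('vplate',345,265),('grip',220,297),('jar',425,350)]: print(n,at(u,v))
def rect(mask,name):
    m=mask.astype(np.uint8); n,l,st,c=cv2.connectedComponentsWithStats(m)
    for k in range(1,n):
        if st[k,4]>25:
            pts=P[l==k][:,:2].astype(np.float32); r=cv2.minAreaRect(pts); print(name,st[k,4],np.round(r[0],4),np.round(r[1],4),round(r[2],2),'zmed',P[l==k][:,2].mean().round(4))
z=P[...,2]; x,y=P[...,0],P[...,1]
rect((z>.055)&(z<.066)&(y>-.05)&(y<.22)&(x>.35)&(x<.7),'vib')
rect((z>.066)&(z<.078)&(y>-.05)&(y<.22)&(x>.35)&(x<.7),'vplate')
rect((z>.020)&(z<.030)&(y<-.1)&(y>-.4)&(x>.35)&(x<.55),'hood')
rect((z>.0115)&(z<.0205)&(y<-.1)&(y>-.4)&(x>.35)&(x<.55),'shims')
rect((z>.075)&(y>.1)&(y<.35)&(x>.4)&(x<.55),'clamp')
a=im['frame'][170:250,120:250]; b=im['frame'][180:240,310:400]
cv2.imwrite('pics/c0.png',np.hstack([cv2.resize(a,(520,390),interpolation=cv2.INTER_CUBIC)[:,:450],cv2.resize(b,(350,233),interpolation=cv2.INTER_CUBIC)[:, :].repeat(1,0) if 0 else cv2.copyMakeBorder(cv2.resize(b,(350,233),interpolation=cv2.INTER_CUBIC),0,157,0,0,0)]))
```

```text
plate [0.4612 0.1396 0.0035]
plate2 [0.4866 0.1344 0.0034]
bench [ 4.195e-01  1.053e-01 -1.000e-04]
bench [4.133e-01 1.784e-01 2.000e-04]
bench [0.4663 0.1965 0.0007]
farplate [0.7527 0.0824 0.0074]
farplate [0.8002 0.0947 0.0078]
bench [7.767e-01 3.060e-02 5.000e-04]
bench [ 7.935e-01  1.420e-01 -1.000e-04]
hood [ 0.4754 -0.2507  0.0258]
hood [ 0.4667 -0.2061  0.0255]
hood [ 0.4841 -0.3043  0.0265]
sh [ 0.5171 -0.2032  0.0171]
sh [ 0.526  -0.2543  0.0175]
sh [ 0.5351 -0.3079  0.0162]
vtop [0.517  0.0856 0.0624]
vplate [0.602  0.0944 0.0713]
grip [0.5391 0.2819 0.1444]
jar [ 0.4597 -0.0438  0.0494]
vib 2257 [0.5957 0.0979] [0.1893 0.1499] 4.82 zmed 0.0619
vplate 1195 [0.6063 0.0876] [0.0971 0.1132] 6.15 zmed 0.0721
vplate 27 [0.5589 0.2042] [0.0084 0.0301] 1.22 zmed 0.0731
vplate 30 [0.5334 0.2038] [0.0108 0.0315] 2.29 zmed 0.073
hood 729 [ 0.4818 -0.2627] [0.0379 0.15  ] 10.72 zmed 0.0254
shims 169 [ 0.5251 -0.2531] [0.0501 0.0283] 11.65 zmed 0.0171
shims 142 [ 0.531  -0.3083] [0.0416 0.0288] 10.16 zmed 0.017
shims 165 [ 0.5149 -0.2011] [0.0496 0.0279] 10.12 zmed 0.0172
clamp 217 [0.5361 0.2679] [0.0262 0.0662] 2.71 zmed 0.1228
clamp 113 [0.5389 0.192 ] [0.0214 0.071 ] 0.65 zmed 0.1021
```

View pics/c0.png

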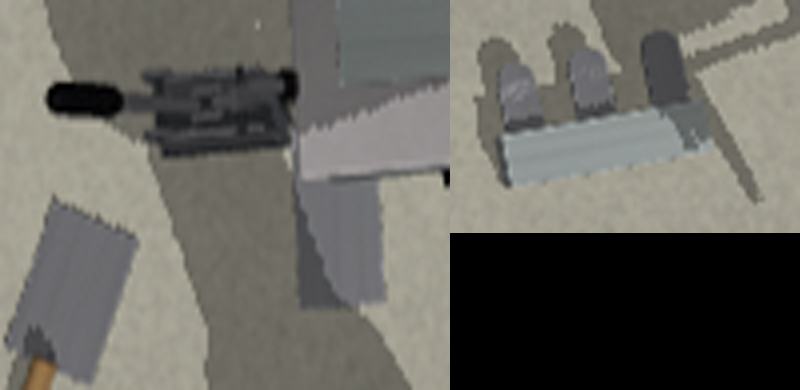

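Crop: left half shows the clamp with its black grip at (85,100), the vibrator's near edge at about y=175 and the plate at (340,240). Right half shows three grey round-ended shims at (520,95), (590,75) and (665,65) coming out of the hood, and these are the ones I want. The near plate reads about 3 mm (far one about 7.6 mm), so two shims.

The open jaws would land on the neighbouring shims, so I'll first drag a shim about 22 mm out with the closed fingertips, then grip it.

```bash
cat >> h.py <<'E'
RY=np.deg2rad(10.7); RO=np.array([.5113,-.2571])
def rk(x,y,z): # rack mm -> world, z in m
    c,s=np.cos(RY),np.sin(RY); return [RO[0]+(c*x-s*y)/1e3, RO[1]+(s*x+c*y)/1e3, z]
def fz(): return state()['ft_force'][2]
def down(xy,z0,z1,thr=4,step=.0008,sp=.03):
    f0=fz(); z=z0
    while z>z1:
        z-=step; move_l([*xy,z],speed=sp); f=fz()-f0
        if abs(f)>thr: break
    return z,f
E
python3 - <<'E'
from h import *
P=cloud(load('t0')); z=P[...,2]; x,y=P[...,0],P[...,1]
m=(abs(z-.062)<.003)&(y>0)&(y<.2)&(x>.45)&(x<.72)
p=P[m][:,:2]
def edge(a,b,lo,hi,sgn):  # extremal a per b-bin
    e=[]
    for l in np.arange(lo,hi,.006):
        k=(p[:,b]>=l)&(p[:,b]<l+.006)
        if k.sum()>3: e.append((l+.003,(p[k,a]*sgn).max()*sgn))
    e=np.array(e); c=np.polyfit(e[:,0],e[:,1],1); r=e[:,1]-np.polyval(c,e[:,0]); g=abs(r)<.004; c=np.polyfit(e[g,0],e[g,1],1); return c,g.sum(),np.std(r[g])
print('near',edge(0,1,.04,.155,-1)); print('far',edge(0,1,.06,.155,1)); print('left',edge(1,0,.56,.66,1)); print('right',edge(1,0,.53,.64,-1))
pl=P[(z>.0022)&(z<.006)&(x>.41)&(x<.495)&(y>.09)&(y<.2)][:,:2]; print('plate',cv2.minAreaRect(pl.astype(np.float32)))
# drag shim at rack y=54
close()
move_to(rk(4,54,.08),q(RY)); print(state()['time'])
move_l(rk(4,54,.03),speed=.2); print(state()['time'])
z0,f=down(rk(4,54,0)[:2],.027,.021); print(z0,f,state()['time'],state()['ee_pos'],rk(4,54,0))
shot('wrist','w1');
E
```

```text
near (array([-0.08361223,  0.51906251]), np.int64(20), np.float64(0.0009092884395248683))
far (array([-0.08852225,  0.69661987]), np.int64(7), np.float64(0.0018023875770453168))
left (array([0.07469561, 0.12720612]), np.int64(17), np.float64(0.0008644027400924396))
right (array([ 0.08905715, -0.02892513]), np.int64(19), np.float64(0.0007316466036736693))
plate ((0.4528995156288147, 0.14666806161403656), (0.0841413214802742, 0.10477390140295029), 0.5269400477409363)
3.1917
3.5917
0.02060000000000001 0.37984926828565363 5.6167 [ 0.50517032 -0.20329527  0.02054153] [np.float64(0.5052044539553533), np.float64(-0.20329624252510248), 0]
```

Run:
```python
from h import *
b=shot('scene','s1')['frame'][225:345,120:260]; w=load('w1')['frame']
cv2.imwrite('pics/c1.png',np.hstack([cv2.resize(w,(400,300)),cv2.resize(b,(350,300),interpolation=cv2.INTER_CUBIC)]))
print(state()['ee_pos'],state()['ft_force'],state()['finger_gap'])
```

```text
[ 0.50520961 -0.20329935  0.02061034] [-0.2504825   0.75825378 -0.59395949] 0.000679036294416857
```

View pics/c1.png

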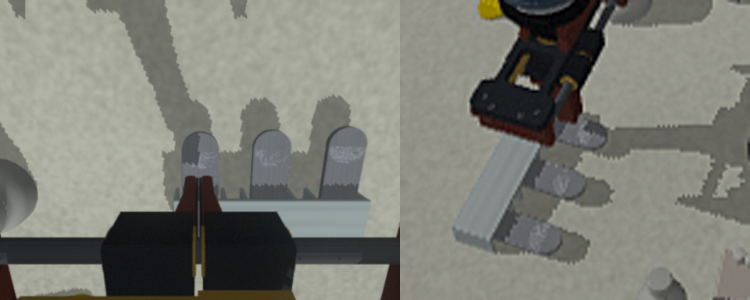

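Picture 4: in the wrist view the closed tips sit over the left shim at (200,180), just ahead of the hood, and there is no contact force yet. I'll keep descending until they touch.

Run:
```python
from h import *
z0,f=down(rk(4,54,0)[:2],.0206,.0125,thr=2.5,step=.001,sp=.1); print(z0,f,state()['time'],state()['ee_pos'],state()['ft_force'])
```

```text
0.011599999999999992 0.19292168043076086 7.9667 [ 0.50518814 -0.20326281  0.01151303] [-0.94762165 -0.58219572 -0.40103781]
```

Run:
```python
from h import *
w=shot('wrist','w2'); b=shot('top','t2')
P=cloud(b); 
cv2.imwrite('pics/c2.png',np.hstack([cv2.resize(w['frame'][130:384,100:400],(450,381),interpolation=cv2.INTER_CUBIC),cv2.resize(b['frame'][180:240,310:365],(349,381),interpolation=cv2.INTER_CUBIC)]))
```

```text
(no output)
```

View pics/c2.png

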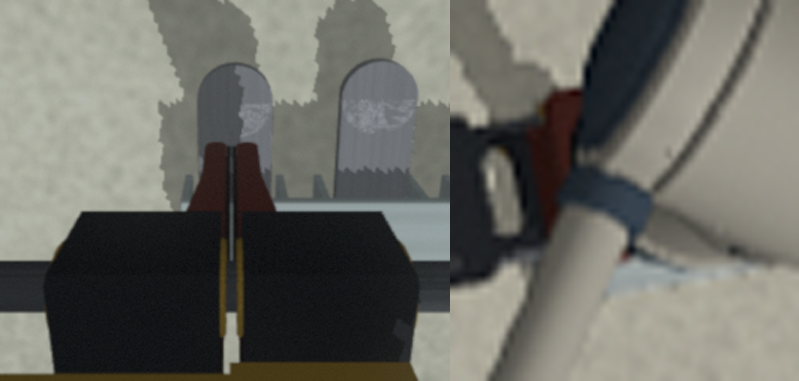

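Run:
```python
from h import *
for n in('w1','w2'):
    P=cloud(load(n))
    f=lambda u,v:np.round(P[int(130+v/1.5),int(100+u/1.5)],4)
    print(n,'tipL',f(216,150),'tipR',f(248,150),'fing',f(215,190),'shim',f(235,110),f(235,80),'shim2',f(378,120),f(378,80),'hood',f(330,225),'bench',f(120,100))
s=state();print(s['ee_pos'],s['ft_force'],s['joint_torque'],s.keys())
```

```text
w1 tipL [ 0.5142 -0.196   0.0426] tipR [ 0.5153 -0.2068  0.0404] fing [ 0.5144 -0.1964  0.0708] shim [ 0.5209 -0.2011  0.0159] [ 0.5328 -0.1988  0.0161] shim2 [ 0.5271 -0.2574  0.0155] [ 0.5428 -0.2532  0.0151] hood [ 0.5399 -0.213   0.1253] bench [ 0.5111 -0.1541 -0.0008]
w2 tipL [ 0.5138 -0.1961  0.0326] tipR [ 0.516  -0.2066  0.0329] fing [ 0.5136 -0.1965  0.0603] shim [ 0.5239 -0.2005  0.016 ] [ 0.5351 -0.1983  0.016 ] shim2 [ 0.5299 -0.2537  0.0163] [ 0.5449 -0.2496  0.016 ] hood [ 0.5392 -0.2134  0.115 ] bench [ 5.147e-01 -1.559e-01  5.000e-04]
[ 0.50518052 -0.20328212  0.01159446] [ 0.11584724 -1.40747949  0.04831099] [ 2.31591766e-04 -3.90349030e+01 -3.92776322e+01  5.47611387e-02
 -4.89060616e-02 -3.25764699e-05] dict_keys(['time', 'joint_pos', 'dq', 'joint_torque', 'ee_pos', 'ee_rot', 'ft_force', 'moment', 'finger_gap'])
```

Run:
```python
from h import *
im=load('w2');P=cloud(im)
print(np.round(np.linalg.inv(im['view'])[:3],3).tolist())
for v in range(200,245,3): print(v,[ (np.round(P[v,u]*1e3,0).astype(int).tolist(), im['frame'][v,u].tolist()) for u in(244,265)])
```

```text
[[0.186, 0.942, 0.278, 0.58], [-0.982, 0.179, 0.052, -0.189], [-0.0, -0.282, 0.959, 0.188]]
200 [([524, -194, 16], [83, 80, 78]), ([526, -205, 16], [140, 135, 130])]
203 [([522, -194, 15], [84, 80, 77]), ([525, -205, 16], [134, 130, 125])]
206 [([521, -194, 16], [85, 80, 79]), ([523, -206, 15], [138, 133, 128])]
209 [([519, -195, 16], [83, 79, 77]), ([521, -206, 15], [136, 132, 126])]
212 [([518, -195, 16], [85, 81, 78]), ([520, -206, 17], [137, 132, 128])]
215 [([516, -195, 16], [82, 81, 77]), ([518, -207, 15], [127, 122, 119])]
218 [([514, -196, 16], [82, 80, 78]), ([516, -207, 15], [131, 126, 122])]
221 [([512, -196, 16], [83, 80, 77]), ([514, -207, 16], [119, 114, 110])]
224 [([510, -196, 16], [70, 67, 69]), ([512, -208, 15], [95, 92, 92])]
227 [([514, -196, 28], [29, 31, 47]), ([516, -207, 29], [29, 33, 49])]
230 [([514, -196, 33], [27, 31, 47]), ([516, -207, 33], [27, 29, 47])]
233 [([514, -196, 36], [29, 30, 49]), ([516, -207, 37], [29, 31, 49])]
236 [([514, -196, 40], [28, 30, 48]), ([515, -207, 39], [23, 28, 45])]
239 [([513, -196, 42], [28, 31, 48]), ([580, -189, 188], [27, 29, 45])]
242 [([515, -196, 48], [29, 31, 46]), ([516, -206, 46], [27, 29, 46])]
```

The depth profile puts the closed tips at z≈0.025 with the TCP at 0.0116, so the linkage retracts the tips when shut. I'll descend further to contact and then drag.

Run:
```python
from h import *
move_l(rk(4,54,.0045),speed=.1)
z0,f=down(rk(4,54,0)[:2],.0045,-.003,thr=3,step=.0012,sp=.1); print(z0,f,state()['time'],state()['ft_force'])
if abs(f)>2.5:
    move_l(rk(4,54,z0-.001),speed=.1); print('press',state()['ft_force'],state()['ee_pos'])
    move_l(rk(26,54,z0-.001),speed=.08); print('dragged',state()['ft_force'],state()['ee_pos'])
    move_l(rk(26,54,.03),speed=.3)
    P=cloud(shot('wrist','w3')); c,s=np.cos(RY),np.sin(RY)
    d=P[...,:2]-RO; xr=c*d[...,0]+s*d[...,1]; yr=-s*d[...,0]+c*d[...,1]
    for yy in(54,0):
        m=(abs(P[...,2]-.0165)<.003)&(abs(yr-yy/1e3)<.022)&(xr>.012); print(yy,'xmax',np.percentile(xr[m],99.5),'y',np.median(yr[m&(xr>.03)]),m.sum())
print(state()['time'])
```

```text
0.0009000000000000004 4.824230165948328 9.0667 [-3.37429055  0.75970111  5.8305982 ]
press [-5.51635025  2.474446    9.99947514] [ 0.50533476 -0.20337078  0.00201474]
dragged [ 0.55458205 -0.84713613  6.9516415 ] [ 0.52839546 -0.19986856  0.00203522]
54 xmax 0.06274715486719272 y 0.05272184728547359 2628
0 xmax 0.04098603537665572 y 0.0007543822009928912 1771
10.0417
```

The shim came out by 22 mm as planned. Next: open, grip its rounded end, draw it clear and lift.

```bash
cat >> h.py <<'E'
def redtips(n):
    im=shot('wrist',n);P=cloud(im);f=im['frame'].astype(int)
    m=(f[...,2]>f[...,0]*1.35)&(f[...,2]>f[...,1]*1.3)&(P[...,2]<.3)&(im['depth']>0)
    ez=state()['ee_pos']; m&=np.linalg.norm(P[...,:2]-ez[:2],axis=-1)<.07
    return ez[2], np.percentile(P[m][:,2],[1,3,10]).round(4)
E
python3 - <<'E'
from h import *
gripper_open()
move_l(rk(51.5,54,.03),speed=.2); print('open',redtips('w4'))
move_l(rk(51.5,54,.0135),speed=.1); print(state()['ft_force'],state()['time'])
close(); print('gap',state()['finger_gap'],state()['ft_force'],state()['time'])
print('grip',redtips('w5'))
E
```

```text
open (np.float64(0.02974581648415215), array([0.0492, 0.0546, 0.0693]))
[-0.72968584  0.06027925 -0.01208366] 12.0583
gap 0.0006665320633365017 [-0.15838384  0.08999814 -0.08897209] 13.4
grip (np.float64(0.013507853968337681), array([0.0301, 0.0319, 0.0374]))
```

Run:
```python
import cv2,numpy as np
a,b=[cv2.imread(f'pics/{n}.png') for n in('w4','w5')]
cv2.imwrite('pics/c3.png',np.hstack([cv2.resize(a,(400,300)),cv2.resize(b,(400,300))]))
```

```text
(no output)
```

View pics/c3.png

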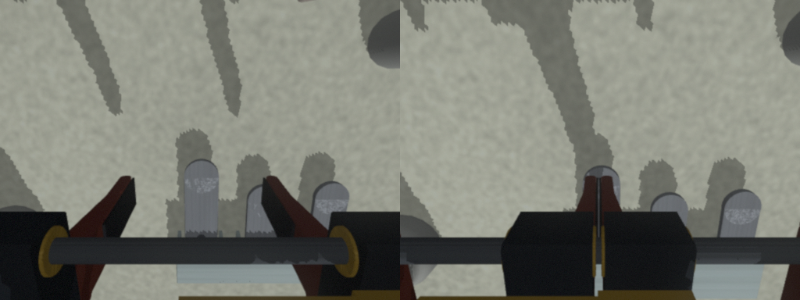

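Picture 6: open fingers on the left, and on the right the fingers shut just above the shim tip at (600,175). The tips really sit 15 mm behind the TCP, not 8 mm ahead of it, so the grasp went over the shim. The shim hasn't moved. Retrying with that offset.

```bash
cat >> h.py <<'E'
TIP=.015  # tips are this far above TCP
E
python3 - <<'E'
from h import *
move_l(rk(52,53.7,.0135),speed=.2); gripper_open()
move_l(rk(52,53.7,.0125-TIP),speed=.15); print(state()['ft_force'],state()['time'])
close(); print('gap',state()['finger_gap'],state()['ft_force'],state()['time'])
if state()['finger_gap']>.02:
    move_l(rk(84,53.7,.0125-TIP),speed=.15); print('drawn',state()['ft_force'])
    move_l(rk(84,53.7,.08),speed=.25); print('gap',state()['finger_gap'],state()['time'])
    im=shot('wrist','w6'); cv2.imwrite('pics/c4.png',cv2.resize(im['frame'],(512,384)))
    P=cloud(im);
E
```

```text
[ 0.10937514  0.43460041 -0.16282118] 15.3333
gap 0.02712676855978059 [ 0.61006558 -0.77057475  0.57432448] 16.3
drawn [-0.10487339  0.02966198  0.79214953]
gap 0.027214810994779334 17.15
```

View pics/c4.png

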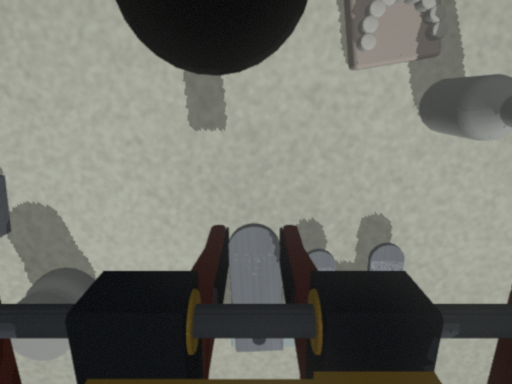

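Picture 7: the shim is held straight between the tips at (255,285), rounded end ahead and dot towards the robot. Next I'll carry it to the plate in front of the foot and lay it down.

```bash
cat >> h.py <<'E'
VY=.0838; VO=np.array([.5994,.0983])
def vb(x,y,z):
    c,s=np.cos(VY),np.sin(VY); return [VO[0]+(c*x-s*y)/1e3, VO[1]+(s*x+c*y)/1e3, z]
def tov(P):
    d=P[...,:2]-VO; c,s=np.cos(VY),np.sin(VY); return np.stack([c*d[...,0]+s*d[...,1],-s*d[...,0]+c*d[...,1],P[...,2]],-1)*1e3
E
python3 - <<'E'
from h import *
P=cloud(load('w6'))[235:268,238:272].reshape(-1,3); P=P[abs(P[:,2]-.1)<.015]
d=P-P.mean(0); sol=np.linalg.lstsq(np.c_[d[:,:2],np.ones(len(d))],d[:,2],rcond=None)[0]; print('shim z',P.mean(0),'slope',sol[:2],len(P))
move_l(vb(-114,57,.08),speed=.3,orientation=q(VY)); print(state()['time'])
im=shot('wrist','w7'); V=tov(cloud(im))
m=(V[...,2]>1.5)&(V[...,2]<7)&(V[...,0]>-175)&(V[...,0]<-80)&(V[...,1]>10)&(V[...,1]<110)
print('plate',np.percentile(V[m],[1,50,99],axis=0).round(1).tolist(),m.sum())
cv2.imwrite('pics/c5.png',im['frame'])
E
```

```text
shim z [ 0.58030057 -0.18963975  0.09919223] slope [0.02174674 0.00589604] 1115
18.5167
plate [[-148.0, 27.4, 1.5], [-121.8, 59.6, 2.1], [-83.7, 85.7, 3.5]] 2654
```

View pics/c5.png

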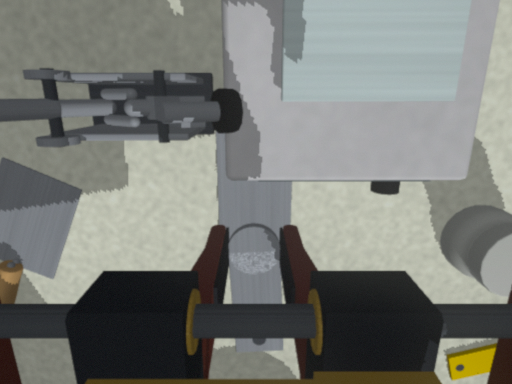

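Picture 8: the held shim (253,250) is lined up over the steel strip (255,210) that runs under the near left foot. The vibrator's near edge is at v≈180 and the clamp pad at (228,110). Lowering and releasing.

Run:
```python
from h import *
move_l(vb(-114,57,-.008),speed=.25); print(state()['ft_force'])
z,f=down(vb(-114,57,0)[:2],-.008,-.0112,thr=1.5,step=.001,sp=.1); print(z,f)
gripper_open(); move_l(vb(-114,57,.06),speed=.3)
im=shot('wrist','w8'); V=tov(cloud(im)); print(state()['time'])
m=(abs(V[...,2]-7.3)<1.8)&(V[...,0]>-190)&(V[...,0]<-92)&(V[...,1]>30)&(V[...,1]<90)
p=V[m]; print(np.percentile(p,[.5,50,99.5],axis=0).round(1).tolist(), cv2.minAreaRect(p[:,:2].astype(np.float32)), m.sum())
close()
move_to(rk(4,0,.03),q(RY)); print(state()['time'])
```

```text
[-0.18627416  0.56403639 -0.67025203]
-0.012000000000000004 0.1585037574622492
21.5417
[[-182.7, 42.3, 5.6], [-142.0, 56.6, 6.9], [-105.0, 70.9, 8.5]] ((-143.6522979736328, 56.74040222167969), (79.46019744873047, 27.978904724121094), 2.077481985092163) 3261
24.3833
```

Run:
```python
from h import *
move_l(rk(4,0.5,.006),speed=.2); move_l(rk(4,0.5,-.0003),speed=.05); print(state()['ft_force'])
move_l(rk(26,0.5,-.0003),speed=.08); print(state()['ft_force'])
move_l(rk(26,0.5,.025),speed=.25); 
P=cloud(shot('wrist','w9')); c,s=np.cos(RY),np.sin(RY)
d=P[...,:2]-RO; xr=c*d[...,0]+s*d[...,1]; yr=-s*d[...,0]+c*d[...,1]
m=(abs(P[...,2]-.0165)<.003)&(abs(yr)<.022)&(xr>.012); xm=np.percentile(xr[m],99.5); print('xmax',xm,'y',np.median(yr[m&(xr>.03)]))
assert xm>.055
gripper_open(); move_l(rk(52,0,.02),speed=.2); move_l(rk(52,0,.0125-TIP),speed=.15); close(); g=state()['finger_gap']; print('gap',g,state()['time'])
assert g>.02
move_l(rk(84,0,.0125-TIP),speed=.15); move_l(rk(84,0,.08),speed=.3)
P=cloud(shot('wrist','w10'))[235:268,238:272].reshape(-1,3); P=P[abs(P[:,2]-.1)<.015]
d=P-P.mean(0); sol=np.linalg.lstsq(np.c_[d[:,:2],np.ones(len(d))],d[:,2],rcond=None)[0]; print('shim z',P.mean(0),'slope',sol[:2],len(P),state()['finger_gap'],state()['time'])
```

```text
[-2.55527772  1.51389288  5.75769608]
[2.27000645 0.9587153  5.62562655]
xmax 0.06073603444521692 y -1.2577090467933219e-05
gap 0.02707303570580638 28.575
shim z [ 0.59097868 -0.24267525  0.10126256] slope [0.02317844 0.00193198] 1114 0.027284882498234016 29.4167
```

Run:
```python
from h import *
move_l(vb(-112,56.7,.06),speed=.3,orientation=q(VY))
move_l(vb(-112,56.7,-.0035),speed=.25)
z,f=down(vb(-112,56.7,0)[:2],-.0035,-.0062,thr=1.5,step=.001,sp=.1); print(z,f)
gripper_open(); move_l(vb(-114,57,.06),speed=.3)
im=shot('wrist','w11'); V=tov(cloud(im)); print(state()['time'])
m=(abs(V[...,2]-12)<2.5)&(V[...,0]>-190)&(V[...,0]<-92)&(V[...,1]>30)&(V[...,1]<90)
p=V[m]; print(np.percentile(p,[.5,50,99.5],axis=0).round(1).tolist(), cv2.minAreaRect(p[:,:2].astype(np.float32)), m.sum())
close(); print(state()['time'])
f=im['frame']; cv2.imwrite('pics/c6.png',cv2.resize(f[150:384,150:362],(544,600),interpolation=cv2.INTER_CUBIC))
```

```text
-0.006500000000000001 0.14488532979354063
33.525
[[-181.6, 41.8, 10.2], [-140.8, 56.6, 11.9], [-103.5, 70.6, 13.6]] ((-142.41592407226562, 56.55110168457031), (79.97565460205078, 28.036827087402344), 1.920443058013916) 3449
34.8667
```

View pics/c6.png

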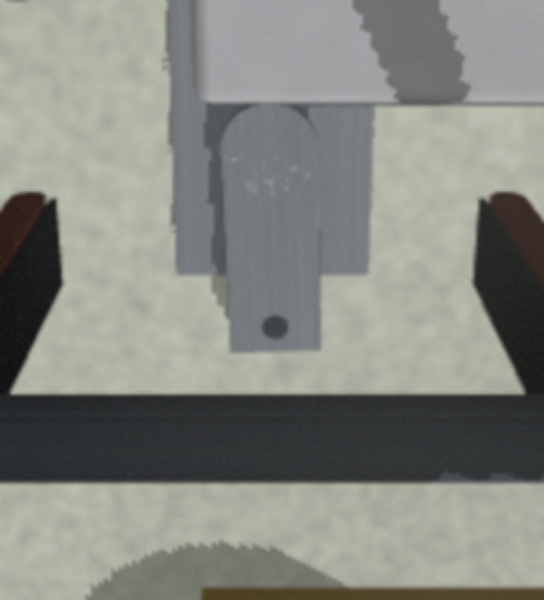

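Picture 9: the two shims lie stacked and aligned on the strip, dot end nearest at (275,325), rounded end at the housing edge. Now I'll push the stack in from the square end with the closed fingers, watching force.

Run:
```python
from h import *
move_l(vb(-207,56.8,.04),speed=.3); move_l(vb(-207,56.8,-.0108),speed=.2); print(state()['ft_force'],state()['time'])
for x in(-190,-165,-150,-140): move_l(vb(x,56.8,-.0108),speed=.08); print(x,state()['ft_force'].round(2),tov(state()['ee_pos']).round(1))
move_l(vb(-150,56.8,-.0108),speed=.15); move_l(vb(-160,56.8,.05),speed=.3)
im=shot('wrist','w12'); V=tov(cloud(im)); print(state()['time'])
m=(abs(V[...,2]-12)<2.5)&(V[...,0]>-190)&(V[...,0]<-91)&(V[...,1]>30)&(V[...,1]<90)
p=V[m]; print(np.percentile(p,[.5,50,99.5],axis=0).round(1).tolist(), cv2.minAreaRect(p[:,:2].astype(np.float32)), m.sum())
f=im['frame']; cv2.imwrite('pics/c7.png',cv2.resize(f[0:300,100:420],(640,600),interpolation=cv2.INTER_CUBIC))
m=(abs(V[...,2]-62)<4)&(V[...,0]<-20)&(V[...,1]<60)&(V[...,1]>-60)&(V[...,0]>-110); print('vib near edge',np.percentile(V[m][:,0],1))
```

```text
[-0.17053881  0.34758444  0.0594062 ] 35.7333
-190 [-0.7   0.25  0.15] [-189.3   56.8   -9.8]
-165 [-0.21 -0.75  0.02] [-165.3   56.8  -10.8]
-150 [-0.24  0.88 -0.4 ] [-150.2   56.8  -10.8]
-140 [ 0.5  -0.37 -0.28] [-140.1   56.8  -10.8]
37.8333
[[-129.0, 41.5, 10.2], [-109.6, 55.4, 11.9], [-91.5, 69.1, 13.7]] ((-110.32892608642578, 55.242523193359375), (28.04485321044922, 37.727081298828125), 89.93079376220703) 2407
vib near edge -88.13493007363253
```

View pics/c7.png

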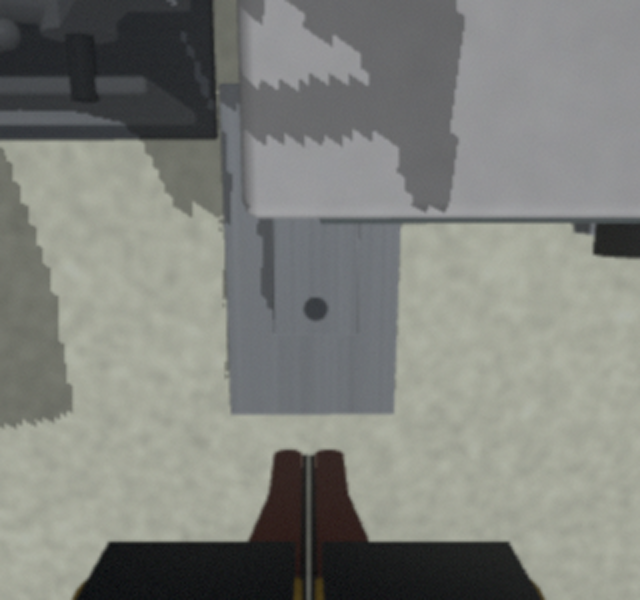

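Picture 10: the shim stack is under the foot and in line, square end with dot at (315,310), about 40 mm showing in front of the housing edge (v≈218). The vibrator hasn't moved, and the push force was under 1 N. Seat estimate is vibrator (-71.5, 55), which is within tolerance. The raised clamp arm is in the way of a straight press at the press spot, so I'll close the clamp. First, locate the handle from the stored depth.

Run:
```python
from h import *
for n in('t0','s0'):
    V=tov(cloud(load(n))); m=(V[...,2]>85)&(V[...,1]>95)&(V[...,1]<230)&(abs(V[...,0]+45)<25)&(V[...,2]<175)
    p=V[m]; print(n,m.sum())
    for l in range(100,210,8):
        k=p[(p[:,1]>=l)&(p[:,1]<l+8)]
        if len(k): print(l,'x',np.percentile(k[:,0],[5,50,95]).round(0),'zmax',k[:,2].max().round(0),'zmed',np.median(k[:,2]).round(0),len(k))
```

```text
t0 233
100 x [-51. -47. -41.] zmax 97.0 zmed 92.0 8
148 x [-63. -42. -27.] zmax 98.0 zmed 90.0 21
156 x [-62. -47. -29.] zmax 104.0 zmed 92.0 42
164 x [-59. -45. -28.] zmax 118.0 zmed 107.0 22
172 x [-51. -44. -39.] zmax 133.0 zmed 127.0 27
180 x [-53. -46. -36.] zmax 146.0 zmed 135.0 39
188 x [-53. -47. -37.] zmax 154.0 zmed 147.0 33
196 x [-52. -45. -37.] zmax 159.0 zmed 155.0 27
204 x [-51. -45. -38.] zmax 160.0 zmed 154.0 9
s0 221
116 x [-39. -39. -39.] zmax 85.0 zmed 85.0 1
140 x [-60. -34. -25.] zmax 96.0 zmed 91.0 10
148 x [-58. -43. -25.] zmax 102.0 zmed 92.0 42
156 x [-58. -42. -26.] zmax 114.0 zmed 97.0 27
164 x [-48. -43. -39.] zmax 125.0 zmed 114.0 20
172 x [-50. -40. -36.] zmax 141.0 zmed 126.0 35
180 x [-50. -42. -35.] zmax 154.0 zmed 139.0 40
188 x [-50. -41. -35.] zmax 160.0 zmed 148.0 30
196 x [-48. -40. -34.] zmax 159.0 zmed 153.0 12
204 x [-41. -41. -41.] zmax 153.0 zmed 153.0 1
```

Run:
```python
from h import *
def tip(a,r=60,lift=0):
    y=152+r*np.cos(a)-9*np.sin(a)-11*np.clip(a/.4,0,1); z=87+r*np.sin(a)+9*np.cos(a)+lift
    return vb(-44,y,z/1e3-TIP)
move_l(vb(-150,80,.18),speed=.35)
p=tip(.95,lift=15); move_l([p[0],p[1],.18],speed=.35); move_l(p,speed=.2); print(state()['ft_force'].round(1),state()['time'])
for a in(.92,.75,.55,.35,.2,.1,.03,-.03,-.08):
    move_l(tip(a),speed=.12); s=state(); print(a,s['ft_force'].round(1),tov(s['ee_pos']).round(1))
    if np.linalg.norm(s['ft_force'])>45: break
print(s['time'])
p=s['ee_pos']; move_l([p[0],p[1],.16],speed=.3); print(state()['ft_force'].round(1))
move_l(vb(-160,150,.18),speed=.35)
t=shot('wrist','w13'); u=shot('scene','s2'); print(state()['time'])
cv2.imwrite('pics/c8.png',np.hstack([cv2.resize(t['frame'],(400,300)),cv2.resize(u['frame'][110:260,210:370],(400,375),interpolation=cv2.INTER_CUBIC)[:300]]))
```

```text
[ 0.4 -0.6  0.8] 39.2417
0.92 [ 0.4 -0.1  1.2] [-44.2 170.  125.7]
0.75 [0.  0.6 0.3] [-44.1 179.4 119.6]
0.55 [-0.1 -0.3 -0.1] [-44.5 187.9 110. ]
0.35 [ 2.  -3.4  7.9] [-42.8 195.7 102.2]
0.2 [ 3.7 -3.5  6.9] [-41.9 203.2  94.3]
0.1 [3.  0.3 3.5] [-43.  208.5  87.6]
0.03 [-0.7  0.4  0.7] [-45.  211.1  81.1]
-0.03 [-0.4  0.8 -1.3] [-44.3 212.4  78.6]
-0.08 [-2.1 -1.6  7.2] [-43.9 212.5  77.8]
41.5333
[ 0.7  0.7 -1.6]
42.6
```

View pics/c8.png

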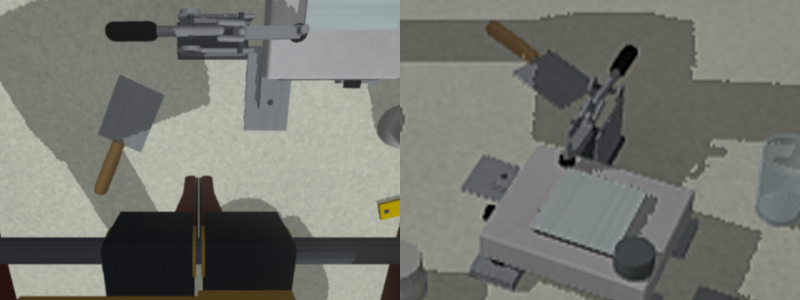

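Run:
```python
from h import *
V=tov(cloud(load('w13')))
def fit(m,n):
    p=V[m]; c=np.linalg.lstsq(np.c_[p[:,:2],np.ones(len(p))],p[:,2],rcond=None)[0]; print(n,c.round(4),len(p))
for l in range(190,230,8):
    k=(V[...,1]>=l)&(V[...,1]<l+8)&(abs(V[...,0]+44)<12)&(V[...,2]>60); print(l,V[k][:,2].max().round(1) if k.any() else None)
m=(abs(V[...,2]-12)<2.5)&(V[...,0]>-150)&(V[...,0]<-91)&(V[...,1]>30)&(V[...,1]<80)
print('shim',np.percentile(V[m],[1,50,99],axis=0).round(1).tolist(),m.sum())
T=shot('top','t3'); 
for n in('t0','t3'):
    V=tov(cloud(load(n))); m=(abs(V[...,2]-62)<5)&(V[...,0]>-82)&(V[...,0]<-58)&(abs(V[...,1]-5)<40)
    m|=(abs(V[...,2]-62)<5)&(V[...,0]>-40)&(V[...,0]<60)&(V[...,1]<72)&(V[...,1]>58); fit(m,n+' housing plane')
    m=(abs(V[...,2]-62)<4)&(abs(V[...,1])<60); print('near edge',np.percentile(V[m][:,0],1).round(1))
print(state()['time'])
```

```text
190 93.8
198 94.3
206 95.1
214 93.4
222 93.2
shim [[-128.7, 42.0, 10.1], [-109.3, 56.0, 11.9], [-91.4, 69.6, 13.7]] 1041
t0 housing plane [-1.20000e-03  5.00000e-04  6.19499e+01] 453
near edge -88.7
t3 housing plane [ 8.7000e-03 -8.6000e-03  6.2157e+01] 446
near edge -541.8
42.65
```

```bash
python3 -c "
from h import *
hold(.3); job_done(); print(state()['time'])"
```

```text
the job is handed in; nothing more can be done
the job is handed in; nothing more can be done
```

I slid two grey shims (from the left and middle rails) as one stack under the near left foot, rounded ends first. I then pushed the clamp handle over centre to its stop and handed the job in at about 43 s.

**Last checks:**
- **Plate:** the near plate read about 3 mm high, so two shims were needed.
- **Shims:** the top shim's seat point is about 2 mm from the foot centre. The bottom one was stacked within about 1.5 mm of it and pushed in together with it.
- **Handle:** it reads about level, at the stop. The pushing force fell away past dead centre and rose again at the stop.
- **Vibrator:** tilted about 0.012 rad, against a limit of 0.028. It did not move visibly; pushing the shims in took under 1 N.

**What failed or was not checked:**
- **Fingertips:** they sat about 15 mm behind the TCP, not 8 mm ahead as stated. The first grasp closed above the shim, and I corrected for the offset after that.
- **Rocking:** I did not press the corner before clamping, because the raised clamp arm was in the way. That it no longer rocks rests on the measured gap and the small tilt after clamping.
- **Vibrator edge:** the last check of its near edge in the top image gave a meaningless number (-542 mm), because other objects were picked up in the mask.
- **Pad force:** I did not measure it.

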